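# Bolt the sample case shut past its spring catch

### The arm

A 6-joint arm with a two-finger parallel gripper is mounted at the origin on a cart in front of the work surface, level with it; the furniture and walls round the work are solid. World frame = base frame: x ahead of the robot, y to its left, z up, the work surface at z = 0. Lengths are in m, angles in rad, forces in N, time in s.
With the tool pointing down it reaches from about 0.25 to 0.85 m from the base axis. Payload 12.5 kg.
Tool frame: the origin (TCP) lies at the very end of the fingers, on their centre line; the grasp point (between the pads) lies 19 mm behind it (env.grip_depth is the distance from the TCP to the grasp point, in m); z points along the fingers, y is the line along which they close (so a half turn about z gives the same grasp; the last joint's range is limited). The gripper opens to 93 mm and grips with 3 to 60 N. Pads are 15 mm wide; open, the fingers measure 128 mm over their backs; the gripper's body (75 mm by 188 mm) begins 65 mm behind the grasp point.
Start: joints at [1.06, 0.351, 1.652, -0, 1.139, -0.085], TCP at [0.227, 0.501, 0.219] pointing down, gripper open.
Joint ranges: [-2.75, 2.75], [-0.79, 2.1], [0.01, 2.65], [-1.57, 4.71], [0.07, 3.14], [-2.87, 2.87]. Speed limits (rad/s): [2.22, 2.22, 2.79, 3.14, 3.14, 3.14].

### API

Orientations are given as a unit quaternion [w, x, y, z].
In Python, from cell import monitor, viewer, order, env gives the robot as it stands. The module is installed in compiled form; this text tells all that it offers.
- The arm moves only by the shell command python3 -m crank 'ROWS'. ROWS is JSON, a list that holds one entry, the list of rows, each a list of 7 numbers: the shift along the tool's x, y, z in units of 40 mm (1.0 is 40 mm), then the turn, a rotation vector about the tool's x, y, z in units of 6 degrees (1.0 is 6 degrees), then the finger opening in mm, from 0 to 93. A call has 1 to 20 rows; each row shifts and turns the commanded pose from where the row before left it, along the tool's axes as they then stand; what a row does not reach is not made up. A row lasts 1/10 s, in which the tool goes at most 50 mm and 8.59 degrees, less where a joint would pass 70% of its speed; a pose out of reach is approached as far as the arm can. A call is refused whole if a number of a shift passes 1 or a number of a turn 1, either way. A call with a gripper value outside its range is refused whole. The fingers move at their own pace and stop on an object; the grip force is fixed at half the most. Time passes only in rows, so rows that do not move let the fingers close. It gives the time, the measured TCP pose, the force, the opening and the grip force at its end, in the units of the state.
- monitor.read_state(): the state, without advancing time (a new reading comes with each control period).
- viewer.grab_frame(name): name is "side" or "top"; returns the picture (480x640x3 uint8, red, green, blue); there is no depth.
- viewer.camera_model(name): a dict with "mtx" (3x3 intrinsics, pixels), "position" and "rotation" of the camera in the world. Camera axes: x right, y down, z forward; pixel columns grow to the right and rows downward; lengths in m; the calibration is good to about 2 mm. A picture is of the moment at which its call begins. camera_model takes no time and is no camera call.
- order.job_done(): hands the job in; it is judged then, once.
The state is a dict: "time": time; "q": joint angles; "dq": joint speeds; "joint_torque": joint torques, N m; "position": TCP position; "eef_rot": TCP orientation; "force": force on the tool from outside, world axes, zero at the start; "ft_torque": the same for the moment, N m; "opening": finger opening in m; "gripper_force": force on a finger pad.
Only numpy, scipy, OpenCV 4.12 (cv2) and the standard library are available. Lean on these libraries where they do the work, as an engineer would, in place of code of your own. Each camera call takes 0.05 s, during which the arm holds its last target. There are 200 camera calls.

### The job

The lid of the grey sample case is closed but not bolted. Lock it by pressing and pushing with the fingers: press the long spring-loaded catch bar well down with one fingertip and keep it down while the other finger pushes the upright tab of the bolt beside it, until the bolt is fully home through the keeper on the lid; only then let the catch spring back up behind it, and move clear. Lift nothing, do not shove the case about, and leave the things standing around and on it where they are.

Things in the scene. Friction and masses are not known exactly. Their poses are not given: they have to be found in the camera images.
- sample_case: low grey case, 280 (x) x 220 (y) mm, flat top 60 mm up, 6 kg, loose on rubber feet. Origin: centre of its underside. Its +x points the way the bolt travels to lock, toward the lid (pale plate, x = 66 to 130 mm). Bolt along y = -33, catch bar along y = +33 mm, 38 mm free between tab and bar; sleeves, staples, comb and round bolt between and below them reach 86 mm above the underside.
- bolt_lug (a point): where to push: centre of the flat rear (-x) face of the bolt's upright steel tab, 109 mm above the case's underside; push along the case's +x. Tab 28 mm wide (y), 12 mm thick (x), top 124 mm above the underside; free room for a finger behind it above 86 mm. In the case's frame it starts at x = -36, y = -33 mm and ends at x = +14 mm. Axes as the case's.
- lock_bolt (a joint): travel of the bolt, m: 0 fully back (start), 0.050 fully home against its stop, nose through the keeper on the lid. Stays where left; about 3 N to push. A tooth of the catch in a comb on the bolt (a slot about every 12 mm) blocks it unless the catch is down by more than 8 mm. Past 0.046 the tooth can rise behind the comb and lock the bolt home.
- catch_top (a point): centre of the upper face of the catch bar, a pale metal bar 130 mm long (case x = -85 to +45 mm), 28 mm wide (y = +19 to +47 mm), 6 mm thick; top 108 mm above the case's underside when up, 94 mm when fully down. A fingertip can press it anywhere and slide along it. Axes as the case's.
- safety_catch (a joint): how far the catch bar is pressed down, in m: 0 up (as at the start), 0.014 fully down against its stop. From 0.008 on the bolt is free, so 0.010 to 0.013 is enough and pressing on against the stop only adds friction. A spring lifts it again: about 3 N at first, 6.5 N fully down.
- weight_large: brass check weight, 34 mm across, 46 mm high, standing on the lid of the case; leave alone. Origin: centre of its underside.
- weight_small: brass check weight, 20 mm across, 28 mm high, standing on the top of the case beside the catch bar (case y about +88 mm); leave alone. Origin: centre of its underside.
- moisture_tin: round aluminium tin with lid, 64 mm across, 42 mm high, on the bench on the robot's side (-x end) of the case; leave alone. Origin: centre of its underside.
- tape: roll of brown tape lying flat, 98 mm across, 48 mm high, on the bench on the case's -y side; leave alone. Origin: centre of its underside.
- timer: white bench timer, 62 x 62 x 21 mm, on the bench on the robot's side (-x end) of the case; leave alone. Origin: centre of its underside.

How it is judged:
On the way, in this order (a step that is already met when the one before it is completed fails the run):
1. the catch bar is pressed down while the bolt is still back (value of joint safety_catch above 0.007 m and value of joint lock_bolt below 0.012 m), for 0.05 s.
2. the bolt is fully home with the catch still held down (value of joint safety_catch above 0.005 m and value of joint lock_bolt above 0.0455 m), for 0.05 s.
At the end, for the whole second after the job is handed in: The bolt is home (at least 45.5 of its 50 mm), the catch has sprung up behind it (within 2 mm of its rest), and the case stands level and at rest (value of joint lock_bolt above 0.0455 m and value of joint safety_catch below 0.002 m and linear speed of sample_case below 0.01 m/s and angle between sample_case's own z axis and vertical below 0.03 rad); the robot touches nothing.
It fails at once if the catch is let up with the bolt part-way (value of joint lock_bolt between 0.008 and 0.044 m and value of joint safety_catch below 0.004 m).
It fails at once if the case is shoved more than 30 mm, lifted or tipped (distance of sample_case from where it was at the start of the episode above 0.03 m or angle between sample_case's own z axis and vertical above 0.08 rad or height (world z) of sample_case above 0.012 m).
It fails at once if a thing standing on or around the case is displaced by more than 30 mm or knocked over (distance of any of weight_large, moisture_tin, tape, timer, weight_small from where it was at the start of the episode above 0.03 m or angle between any of weight_large, moisture_tin, tape, timer, weight_small's own z axis and vertical above 0.4 rad).
It also fails if it takes over 42 s, if anything falls off the work surface, if the arm or the gripper's body presses on something with over 40 N, if the wrist force passes 120 N, or if a joint passes its speed limit or range.

## Working session

There is one attempt and no reset: what is moved stays moved. The work goes in short steps, Python scripts to look and compute and a shell command to move; the robot and the scene stay as the last step left them, time stands still between calls to the robot, and variables do not carry over. Pictures are saved under pics/ and viewed, at most 10 in all, crops included, and the job is handed in when it is done.

```bash
mkdir -p pics; python3 - <<'E'
from cell import monitor, viewer
import cv2
s=monitor.read_state(); print(s['time'],s['position'],s['eef_rot'],s['opening'])
for n in('top','side'):
    cv2.imwrite(f'pics/{n}0.png',viewer.grab_frame(n)[:,:,::-1]); m=viewer.camera_model(n); print(n,m)
E
```

```text
0.0 [0.22698146 0.50059345 0.21810025] [-1.70018649e-04  2.11275360e-01  9.77426411e-01 -5.50981930e-04] 0.09303112705789034
top {'mtx': array([[548.33275249,   0.        , 313.35551211],
       [  0.        , 548.33275249, 231.43762376],
       [  0.        ,   0.        ,   1.        ]]), 'position': array([ 0.32584249, -0.35892954,  0.94846014]), 'rotation': array([ 0.06421198, -0.69824207,  0.71059671, -0.05819919])}
side {'mtx': array([[620.13691114,   0.        , 318.30805878],
       [  0.        , 620.13691114, 239.72504166],
       [  0.        ,   0.        ,   1.        ]]), 'position': array([0.53723813, 0.48833734, 0.40719976]), 'rotation': array([-0.01965066,  0.02978463,  0.81526102, -0.57799324])}
```

View pics/top0.png

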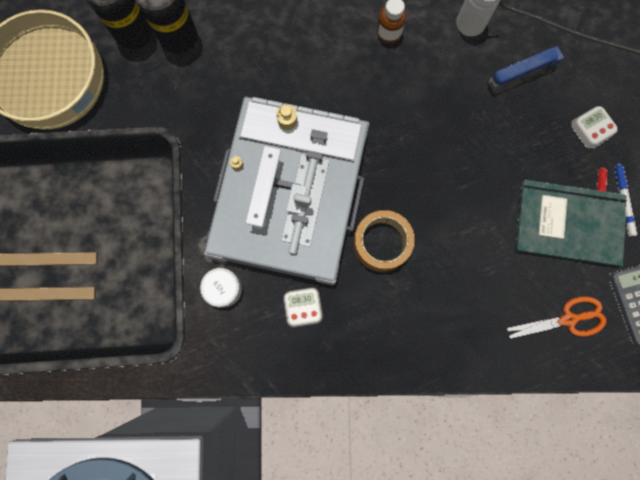

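View pics/side0.png

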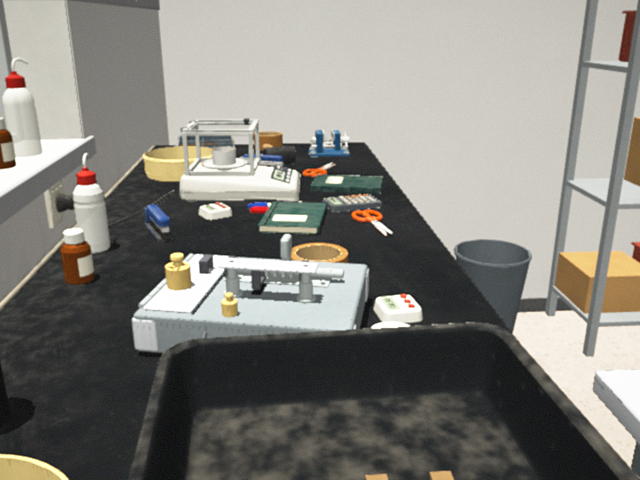

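The top view shows the case centred near (290,188), with +x pointing up the image. The catch bar runs (270,148)–(257,228) and the tab is near (302,200). The side view shows the bar up, the small weight at (230,305) and the tin and timer at the -x end.

```bash
cat > h.py <<'E'
import numpy as np, cv2
from scipy.spatial.transform import Rotation as R
from cell import monitor, viewer
def cam(n):
    m=viewer.camera_model(n); q=m['rotation']; return m['mtx'],np.array(m['position']),R.from_quat(np.roll(q,-1)).as_matrix()
def ray(n,px,z):
    K,p,r=cam(n); d=r@np.linalg.solve(K,[px[0],px[1],1]); return p+d*(z-p[2])/d[2]
def proj(n,P):
    K,p,r=cam(n); c=K@(r.T@(np.array(P)-p)); return c[:2]/c[2]
E
python3 - <<'E'
from h import *
im=cv2.imread('pics/top0.png'); hsv=cv2.cvtColor(im,cv2.COLOR_BGR2HSV)
g=im.min(2)
m=((g>190)).astype(np.uint8); 
c,_=cv2.findContours(m,cv2.RETR_EXTERNAL,cv2.CHAIN_APPROX_NONE)
for k in c:
    if cv2.contourArea(k)>60:
        r=cv2.minAreaRect(k); print(r,cv2.contourArea(k))
        if 240<r[0][0]<290 and 150<r[0][1]<230:
            P=np.array([ray('top',b,.108) for b in cv2.boxPoints(r)]); print(P.round(4), P.mean(0))
cv2.imwrite('pics/c.png',cv2.resize(im[90:290,200:380],None,fx=3,fy=3,interpolation=cv2.INTER_CUBIC))
s=cv2.imread('pics/side0.png');cv2.imwrite('pics/s.png',cv2.resize(s[220:360,130:390],None,fx=3,fy=3,interpolation=cv2.INTER_CUBIC))
E
```

```text
((102.0, 459.5), (39.0, 192.0), 90.0) 5388.0
((532.7646484375, 327.441162109375), (9.219544410705566, 49.02628707885742), 77.47119140625) 307.5
((302.3243103027344, 306.4459533691406), (32.22220230102539, 32.057804107666016), 80.53767395019531) 947.0
((219.0, 287.0), (36.0, 36.0), 90.0) 1014.0
((294.8823547363281, 236.9705810546875), (3.152963161468506, 29.10427474975586), 14.03624439239502) 62.0
((288.3941345214844, 227.9764862060547), (9.00261402130127, 26.031658172607422), 12.528807640075684) 169.5
[[ 0.4609 -0.3028  0.108 ]
 [ 0.5011 -0.3119  0.108 ]
 [ 0.4977 -0.3256  0.108 ]
 [ 0.4576 -0.3164  0.108 ]] [ 0.4793332  -0.31419933  0.108     ]
((552.4896240234375, 216.1241455078125), (23.08664321899414, 39.197471618652344), 4.763641834259033) 829.0
((313.8084411621094, 201.84283447265625), (10.726460456848145, 87.89492797851562), 12.804265975952148) 626.0
((300.66473388671875, 184.09776306152344), (15.152412414550781, 57.27809143066406), 15.751173973083496) 418.0
((262.54052734375, 185.74325561523438), (16.90234375, 79.76265716552734), 13.736268043518066) 1249.5
[[ 0.4892 -0.2462  0.108 ]
 [ 0.6151 -0.276   0.108 ]
 [ 0.6078 -0.3022  0.108 ]
 [ 0.4824 -0.2719  0.108 ]] [ 0.54863522 -0.27407771  0.108     ]
((598.3653564453125, 129.673095703125), (19.811311721801758, 33.68651580810547), 79.50852966308594) 150.0
((300.1499328613281, 129.85861206054688), (116.12677001953125, 35.72611618041992), 11.689370155334473) 3483.0
((395.0, 6.5), (13.0, 16.0), 90.0) 167.5
```

View pics/c.png

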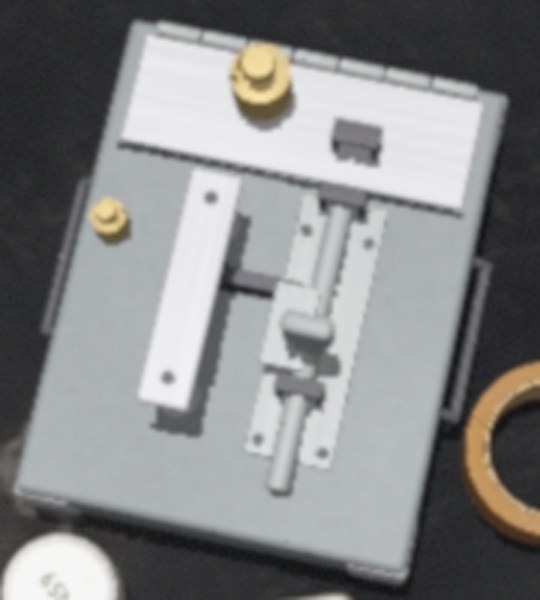

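View pics/s.png

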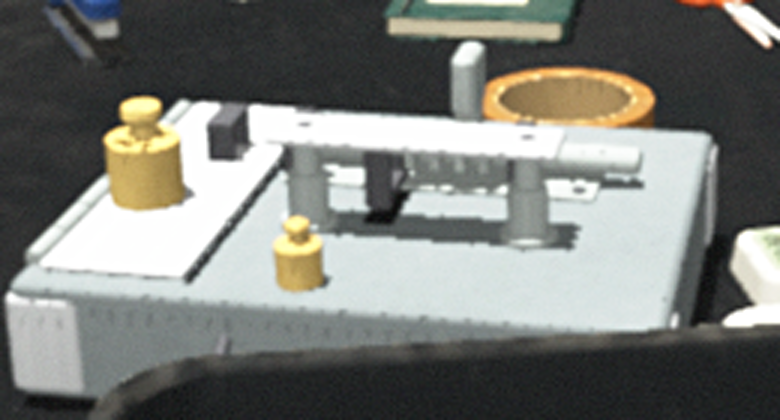

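```bash
cat >> h.py <<'E'
yaw=np.arctan2(-.0302,.1257); cx=np.array([np.cos(yaw),np.sin(yaw),0]); cy=np.array([-cx[1],cx[0],0])
O=np.array([.5486,-.2741,0])+.020*cx-.033*cy
def case(x,y,z): return O+x*cx+y*cy+np.array([0,0,z])
def rep(tx,ty,tz):   # remaining move (tool axes, units) and turn
    s=monitor.read_state(); T=R.from_quat(np.roll(s['eef_rot'],-1)); p=s['position']; d=p-O
    print('t',round(s['time'],2),'case xyz mm',np.round([d@cx*1e3,d@cy*1e3,p[2]*1e3],1),'F case',np.round([s['force']@cx,s['force']@cy,s['force'][2]],1),'open',round(s['opening']*1e3,1))
    G=R.from_matrix(np.c_[-cx,cy,[0,0,-1]])
    rv=(T.inv()*G).as_rotvec(degrees=True)/6
    print('turn',rv.round(3),'shift(after turn)',(G.inv().apply(case(tx,ty,tz)-p)/.04).round(3),'shift(now)',(T.inv().apply(case(tx,ty,tz)-p)/.04).round(3))
E
python3 - <<'E'
from h import *
print(np.degrees(yaw),O)
im=cv2.imread('pics/top0.png')
# checks: tab top centre and case corners, top bar ends
for P in [(-30,-33,.124),(-140,-110,.06),(140,110,.06),(140,-110,.06),(-140,110,.06),(-85,33,.108),(-30,-33,.108)]:
    print(P,proj('top',case(P[0]/1e3,P[1]/1e3,P[2])).round(1),proj('side',case(P[0]/1e3,P[1]/1e3,P[2])).round(1))
rep(-.060,0,.16)
E
```

```text
-13.509524123147798 [ 0.56033759 -0.31085907  0.        ]
(-30, -33, 0.124) [301.7 197.7] [286.7 236. ]
(-140, -110, 0.06) [334.3 281.6] [368.7 263.1]
(140, 110, 0.06) [243.7  95. ] [132.4 313.3]
(140, -110, 0.06) [368.9 120.9] [193.5 253. ]
(-140, 110, 0.06) [202.9 252.4] [352.5 329.8]
(-85, 33, 0.108) [253.  224.7] [317.7 266.1]
(-30, -33, 0.108) [302.  200.1] [286.9 246.7]
t 0.1 case xyz mm [-513.7  711.2  218.2] F case [-0.7 -0.7  0.2] open 92.9
turn [-0.009 -0.002 -1.815] shift(after turn) [-11.342 -17.779   1.455] shift(now) [-14.496 -15.315   1.468]
```

```bash
python3 -m crank '[[[0,0,0,0,0,-0.9,49],[0,0,0,0,0,-0.9,49],[-0.6,-0.95,0,0,0,0,49],[-0.6,-0.95,0,0,0,0,49],[-0.6,-0.95,0,0,0,0,49],[-0.6,-0.95,0,0,0,0,49],[-0.6,-0.95,0,0,0,0,49],[-0.6,-0.95,0,0,0,0,49],[-0.6,-0.95,0,0,0,0,49],[-0.6,-0.95,0,0,0,0,49],[-0.6,-0.95,0,0,0,0,49],[-0.6,-0.95,0,0,0,0,49],[-0.6,-0.95,0,0,0,0,49],[-0.6,-0.95,0,0,0,0,49],[-0.6,-0.95,0,0,0,0,49],[-0.6,-0.95,0,0,0,0,49],[-0.6,-0.95,0,0,0,0,49],[-0.6,-0.95,0,0,0,0,49]]]'; python3 -c "
from h import *
rep(-.062,0,.15)"
```

```text
time: 1.9
position: [0.4576, -0.1823, 0.2184]
eef_rot: [-0.0, 0.119, 0.993, 0.0]
force: [0.4, 1.4, 0.8]
opening: 0.0491
gripper_force: 0.0
t 1.9 case xyz mm [-130.   101.   218.4] F case [0.  1.4 0.8] open 49.1
turn [ 0.002 -0.003 -0.018] shift(after turn) [-1.699 -2.525  1.711] shift(now) [-1.704 -2.522  1.71 ]
```

```bash
python3 -m crank '[[[-0.55,-0.8,0,0,0,0,49],[-0.55,-0.8,0,0,0,0,49],[-0.55,-0.8,0.2,0,0,0,49],[0,0,0.7,0,0,0,49],[0,0,0.7,0,0,0,49],[0,0,0,0,0,0,49],[0,0,0,0,0,0,49]]]' >/dev/null; python3 - <<'E'
from h import *
rep(-.062,0,.112)
a=[]
for n,(r0,r1,c0,c1) in (('top',(100,280,210,370)),('side',(120,350,150,400))):
    im=viewer.grab_frame(n)[r0:r1,c0:c1,::-1]; a.append(cv2.resize(im,(390,int(390*im.shape[0]/im.shape[1])),interpolation=cv2.INTER_CUBIC))
h=max(x.shape[0] for x in a); cv2.imwrite('pics/n1.png',np.hstack([cv2.copyMakeBorder(x,0,h-x.shape[0],0,0,0) for x in a]))
E
```

```text
t 2.6 case xyz mm [-64.7   6.9 155. ] F case [0.8 0.4 0.9] open 48.6
turn [ 0.002 -0.006 -0.013] shift(after turn) [-0.067 -0.172  1.075] shift(now) [-0.068 -0.172  1.075]
```

View pics/n1.png

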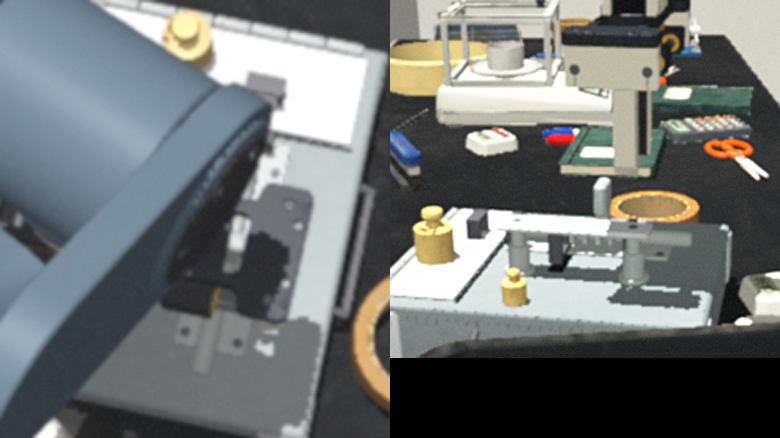

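The side view shows the fingers (tip at (630,175)) clear behind the tab (602,198) and above the rear part of the bar. The top view is hidden by the arm. Descending.

```bash
python3 -m crank '[[[-0.05,-0.17,0.3,0,0,0,49],[0,0,0.4,0,0,0,49],[0,0,0.3,0,0,0,49],[0,0,0,0,0,0,49],[0,0,0,0,0,0,49]]]' >/dev/null; python3 -c "
from h import *
rep(-.062,0,.0965)"
python3 -m crank '[[[0,0,0.1,0,0,0,49],[0,0,0.1,0,0,0,49],[0,0,0,0,0,0,49],[0,0,0,0,0,0,49]]]' >/dev/null; python3 -c "
from h import *
rep(-.062,0,.0965)"
```

```text
t 3.2 case xyz mm [-6.250e+01 -1.000e-01  1.148e+02] F case [ 0.2  0.5 -0.9] open 49.2
turn [-0.    -0.    -0.014] shift(after turn) [-0.013  0.003  0.457] shift(now) [-0.013  0.003  0.457]
t 3.6 case xyz mm [-6.23e+01 -1.00e-01  1.07e+02] F case [ 0.4 -0.3  3.2] open 48.7
turn [-0.003  0.008 -0.014] shift(after turn) [-0.009  0.003  0.263] shift(now) [-0.008  0.003  0.263]
```

```bash
python3 -m crank '[[[0,0,0.1,0,0,0,49],[0,0,0.1,0,0,0,49],[0,0,0.07,0,0,0,49],[0,0,0,0,0,0,49],[0,0,0,0,0,0,49]]]' >/dev/null; python3 - <<'E'
from h import *
rep(-.046,0,.0965)
im=viewer.grab_frame('side')[200:320,180:380,::-1]; cv2.imwrite('pics/n2.png',cv2.resize(im,None,fx=4,fy=4,interpolation=cv2.INTER_CUBIC))
E
```

```text
t 4.1 case xyz mm [-62.4  -0.1  95.9] F case [0.5 0.  5.2] open 49.1
turn [-0.001  0.006 -0.015] shift(after turn) [-0.41   0.003 -0.015] shift(now) [-0.41   0.003 -0.015]
```

View pics/n2.png

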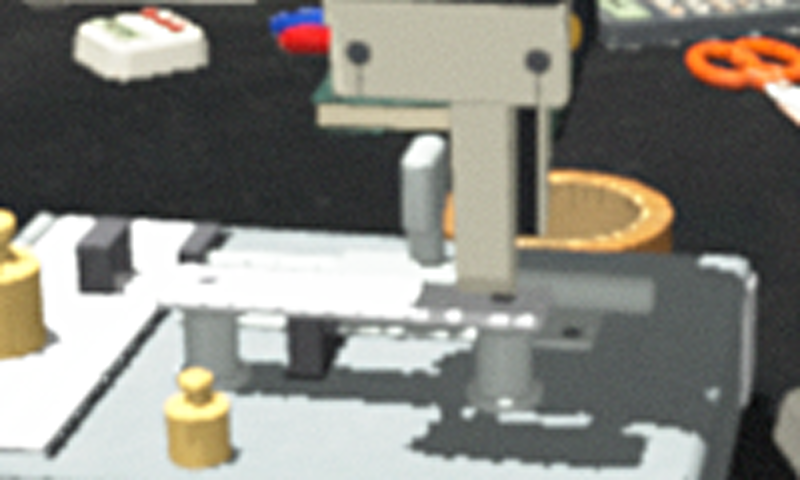

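The side view shows the near fingertip on the lowered bar at (485,290), and the far finger behind the tab (425,200). Now I push along case +x.

```bash
python3 -m crank '[[[-0.1,0,0,0,0,0,49],[-0.1,0,0,0,0,0,49],[-0.1,0,0,0,0,0,49],[-0.1,0,0,0,0,0,49],[-0.1,0,0,0,0,0,49],[-0.1,0,0,0,0,0,49],[-0.1,0,0,0,0,0,49]]]' >/dev/null; python3 -c "
from h import *
rep(.006,0,.0965)"
```

```text
t 4.85 case xyz mm [-36.    0.1  95.4] F case [-6.7  0.3  7.9] open 49.2
turn [ 0.007 -0.036 -0.012] shift(after turn) [-1.05  -0.003 -0.028] shift(now) [-1.05e+00 -1.00e-03 -3.20e-02]
```

```bash
python3 -m crank '[[[-0.1,0,-0.01,0,0,0,49],[-0.1,0,0,0,0,0,49],[-0.1,0,0,0,0,0,49],[-0.1,0,0,0,0,0,49],[-0.1,0,0,0,0,0,49],[-0.1,0,0,0,0,0,49],[-0.1,0,0,0,0,0,49]]]' >/dev/null; python3 -c "
from h import *
rep(.006,0,.0965)"
```

```text
t 5.55 case xyz mm [-8.2  0.2 95.5] F case [-7.3  0.4  5.5] open 48.9
turn [ 0.01  -0.042 -0.013] shift(after turn) [-0.356 -0.005 -0.026] shift(now) [-0.356 -0.005 -0.027]
```

```bash
python3 -m crank '[[[-0.1,0,0,0,0,0,49],[-0.1,0,0,0,0,0,49],[-0.08,0,0,0,0,0,49],[-0.05,0,0,0,0,0,49],[0,0,0,0,0,0,49]]]' >/dev/null; python3 - <<'E'
from h import *
rep(.006,0,.0965)
im=viewer.grab_frame('side')[200:320,180:380,::-1]; cv2.imwrite('pics/n3.png',cv2.resize(im,None,fx=4,fy=4,interpolation=cv2.INTER_CUBIC))
E
```

```text
t 6.05 case xyz mm [ 5.2  0.2 95.5] F case [-5.6  1.1  4.2] open 48.7
turn [ 0.009 -0.036 -0.012] shift(after turn) [-0.019 -0.006 -0.026] shift(now) [-0.019 -0.006 -0.026]
```

View pics/n3.png

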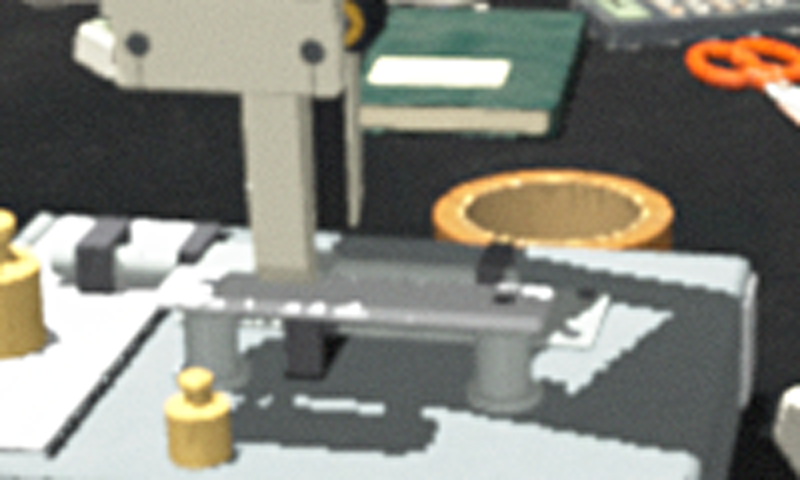

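The side view shows the bolt nose through the keeper at (70,260) and the case unmoved (small weight still at (197,420)). I keep pushing in small steps until the force shows the stop.

```bash
python3 -m crank '[[[-0.03,0,0,0,0,0,49],[-0.03,0,0,0,0,0,49],[0,0,0,0,0,0,49]]]' >/dev/null; python3 -c "
from h import *
rep(.006,0,.0965)"
python3 -m crank '[[[-0.03,0,0,0,0,0,49],[-0.03,0,0,0,0,0,49],[0,0,0,0,0,0,49]]]' >/dev/null; python3 -c "
from h import *
rep(.006,0,.0965)"
```

```text
t 6.4 case xyz mm [ 7.1  0.2 95.5] F case [-8.9  0.3  7.1] open 48.9
turn [ 0.011 -0.048 -0.014] shift(after turn) [ 0.027 -0.005 -0.025] shift(now) [ 0.027 -0.005 -0.024]
t 6.7 case xyz mm [ 7.3  0.2 95.5] F case [-23.5   0.5  17. ] open 48.9
turn [ 0.018 -0.099 -0.02 ] shift(after turn) [ 0.031 -0.005 -0.026] shift(now) [ 0.032 -0.005 -0.025]
```

The force rose to 23 N with no further travel, so the bolt is on its stop. I back off slightly with the catch still down, then lift.

```bash
python3 -m crank '[[[0.05,0,0,0,0,0,49],[0.1,0,0,0,0,0,49],[0.05,0,0,0,0,0,49],[0,0,0,0,0,0,49]]]' >/dev/null; python3 -c "
from h import *
rep(.0,0,.0965)"
python3 -m crank '[[[0,0,-0.1,0,0,0,49],[0,0,-0.15,0,0,0,49],[0,0,-0.2,0,0,0,49],[0,0,-0.4,0,0,0,49],[0,0,-0.8,0,0,0,49],[0,0,-0.8,0,0,0,49],[0,0,0,0,0,0,49],[0,0,0,0,0,0,49]]]' >/dev/null; python3 - <<'E'
from h import *
rep(.0,0,.0965)
im=viewer.grab_frame('side')[200:320,180:380,::-1]; cv2.imwrite('pics/n4.png',cv2.resize(im,None,fx=4,fy=4,interpolation=cv2.INTER_CUBIC))
E
```

```text
t 7.1 case xyz mm [ 4.  -0.2 96.7] F case [2.6 0.2 6.1] open 48.9
turn [-0.003  0.02  -0.017] shift(after turn) [0.1   0.005 0.005] shift(now) [0.1   0.004 0.005]
t 7.9 case xyz mm [ 3.10e+00 -1.00e-01  1.95e+02] F case [-0.4 -0.4 -0.5] open 48.5
turn [-0.003  0.004 -0.014] shift(after turn) [0.078 0.003 2.462] shift(now) [0.079 0.004 2.462]
```

View pics/n4.png

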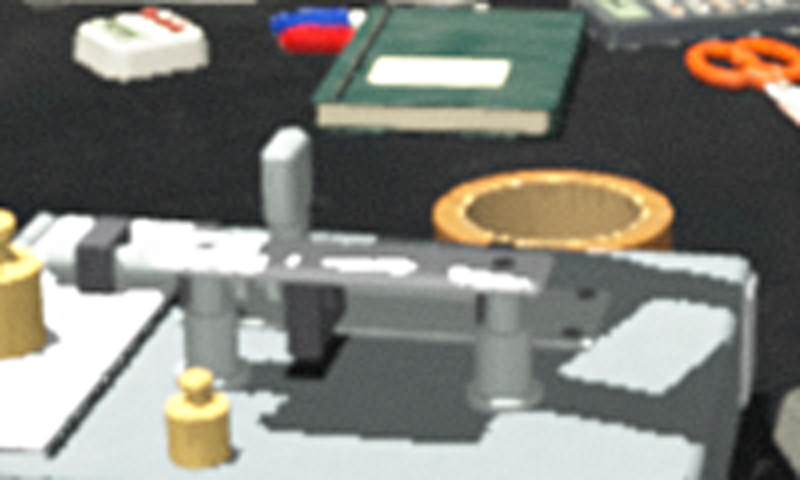

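The side view shows the bar sprung back up ((500,260), as at the start), the tab moved forward to (287,180), and the nose through the keeper. Nothing else has moved and the gripper is clear.

```bash
python3 -c "
from cell import order
print(order.job_done())"
```

```text
the job is handed in; nothing more can be done
None
```

The job is handed in: the bolt was pushed home onto its stop with the catch held down, the catch sprang back up behind it, and the gripper is clear; the hand-in returned no verdict.

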